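Set the creasing-jig fence against its screw slack

TASK

Lift the steel weight off the creasing jig's bed and stand it in the plywood tray, on the bare floor beside the wooden offcut (set it down, do not drop it). Then, by the crank alone, wind the fence until its pointer is at least a centimetre beyond the marker on the side of the gearbox, and wind it back so that it comes to rest level with the marker while being driven back, with the slack in the screw taken up in that direction. Let go, and leave the marker and the other things on the bench as they were.

Things in the scene. Friction and masses are not known exactly. Their poses are not given: they have to be found in the camera images.
- jig: Creasing jig, fixed to the bench: plywood base 240 x 340 x 18 mm, a grey bed (top 22 mm above the bench) on its -x part, a steel screw along y at x = +60 mm, and a grey gearbox 70 x 70 mm, top 62 mm above the bench, centred at (+60, -115) mm. Origin: centre of the base's underside, on the bench. Its y axis is the fence's line of travel and points away from the gearbox. A steel creasing bar, 36 mm high, with two 44 mm bolt heads, lies across the bed at y = -125 mm.
- crank (a joint): Angle of the crank on top of the gearbox, rad. It grows clockwise seen from above and can be wound many turns in either direction; one clockwise turn drives the screw's nut 24 mm towards the gearbox (jig -y), one anticlockwise turn 24 mm away from it. Stiff enough to stay where it is left (0.1 N m, about 2 N at the handle).
- axis (a point): Point on the crank's vertical axis, at the height of the middle of its handle, 107 mm above the bench. The crank's hub below it reaches up to 79 mm above the bench.
- handle (a point): Middle of the crank's handle: an upright black cylinder, 21 mm across and 52 mm tall (79 to 131 mm above the bench), which spins freely on its pin, so that it may be held without turning the hand. It goes round the axis at a radius of 50 mm; the flat crank arm is just below it.
- fence: Aluminium fence: a bar 140 mm long across the bed, 24 mm wide, top 57 mm above the bench, with two lugs (top 55 mm) astride the brass nut of the screw. It slides along the jig's y axis with some 5 N of friction and starts near the end away from the gearbox; it can go 92 mm towards the gearbox from there. Origin: at bench height, level in y with the pointer. Only the crank is to move it: do not push it by hand.
- pointer (a point): Tip of the thin black pointer, 6 mm wide, that sticks out of the fence's top over the screw, towards the marker, 59 mm above the bench.
- marker_tip (a point): Tip of the marker's thin black blade, 6 mm wide, on a small steel clip on the aluminium scale rail beside the screw, its blade facing the pointer, 2 mm from it when they are level in the jig's y. Its axes are the jig's. The pointer starts 22 to 56 mm from it on the side away from the gearbox, and passes it without touching.
- slot (a point): Middle of the gap between the fence's two lugs, 40 mm above the bench; moves with the fence, axes as the jig's.
- nut_mid (a point): Middle of the brass nut block, 20 mm long in y, that rides on the screw in the 26 mm gap between the lugs. It has 6 mm of slack in all: its y from the middle of the gap is +3 mm when it pushes the fence away from the gearbox and -3 mm when it pulls it towards the gearbox. The fence stays put while the nut crosses the slack (a quarter turn of the crank).
- weight: Steel pressing weight standing on the bed: a steel foot 80 x 46 x 24 mm with an upright wooden grip, 70 mm long in x, 20 mm thick in y, from 24 to 64 mm above its underside. About 0.65 kg. Origin: centre of its underside; z up.
- tray: Open plywood tray, fixed, 165 mm (x) by 130 mm (y), 30 mm high, walls and floor 5 mm. Origin: centre of its underside. It stands to the left or the right of the jig.
- tray_in (a point): Centre of the tray's inner floor, 5 mm above the bench.
- offcut: Loose wooden offcut lying in the tray at its -x end, 46 mm (x) by 105 mm (y), 22 mm thick; it leaves about 95 mm of bare floor in the tray's x. Leave it alone. Origin: centre of its underside.
- sheets: Pile of sheets 160 (x) by 120 (y) mm, 54 mm high, on the other side of the jig from the tray. Fixed; origin: centre of its underside.
- bottle: Glue bottle, 56 mm across, 150 mm tall, upright, loose. Leave it alone. Origin: centre of its underside.
- tape: Cardboard ring (a tape roll's core) lying flat, 96 mm across, 45 mm tall, loose. Leave it alone. Origin: centre of its underside.
There are look-alikes about, which are no part of the job. There is more than one size of the weight; the job needs the middle-sized. Several things have the shape of the tray; the one meant has the colours described above.

How it is judged (in metres and radians):
On the way, in this order (a step that is already met when the one before it is completed fails the run):
1. the weight stands in the tray, let go (horizontal distance between weight and tray_in below 0.07 m and z of weight in the frame of tray_in below 0.006 m and angle between weight's own z axis and vertical below 0.12 rad and contact force between weight and the fingers below 0.3 N), for 0.2 s.
2. the pointer has been wound at least 7 mm beyond the marker, towards the gearbox (y of pointer in the frame of marker_tip below -0.007 m), for 0.1 s.
At the end, for the whole second after the job is handed in: The pointer is level with the marker within 3 mm along the jig's y; the nut is at least 1 mm past the middle of the lugs' gap on the side away from the gearbox (slack taken up by the return); the crank is still; the weight stands upright on the tray's floor, let go (y of pointer in the frame of marker_tip between -0.003 and 0.003 m and y of nut_mid in the frame of slot above 0.001 m and horizontal distance between weight and tray_in below 0.07 m and z of weight in the frame of tray_in below 0.006 m and angle between weight's own z axis and vertical below 0.12 rad and linear speed of weight below 0.02 m/s and velocity of joint crank between -0.05 and 0.05 rad/s); the robot touches nothing.
It fails at once if the fence is pushed by the robot instead of the crank (contact force between fence and the fingers above 3 N or contact force between fence and the arm above 3 N).
It fails at once if the marker is shifted (distance of marker_tip from where it was at the start of the episode above 0.003 m).
It fails at once if the weight is dropped (linear speed of weight above 0.7 m/s and contact force between weight and the fingers below 0.3 N).
It fails at once if the bottle, the tape core or the offcut is disturbed (distance of any of bottle, tape, offcut from where it was at the start of the episode above 0.025 m).
It also fails if it takes over 72 s, if anything falls off the work surface, if the arm or the gripper's body presses on something with over 40 N, if the wrist force passes 120 N, or if a joint passes its speed limit or range.

ROBOT

A 7-joint arm with a two-finger parallel gripper is mounted at the origin on the work surface. World frame = base frame: x ahead of the robot, y to its left, z up, the work surface at z = 0. Lengths are in m, angles in degrees, forces in N, time in s.
With the tool pointing down it reaches from about 0.35 to 0.9 m from the base axis. Payload 8.1 kg.
Tool frame: the origin (TCP) lies between the finger pads; the fingertips stand robot.tcp_to_tips ahead of it and the grasp point (between the pads) lies 3 mm ahead of it (robot.tcp_to_tips is the distance from the TCP to the fingertips, in m); x points along the fingers, z is the direction in which the jaws open and shut, and the axes are right-handed (so a half turn about x gives the same grasp; the last joint's range is limited). The gripper opens to 92 mm and grips with 3 to 60 N. Pads are 19 mm wide; open, the fingers measure 130 mm over their backs; the gripper's body (75 mm by 190 mm) begins 47 mm behind the grasp point.
Start: joints at [-72.456, 24.895, 1.432, 90.138, -0.665, 64.973, -4.303], TCP at [0.248, 0.574, 0.249] pointing down, gripper open.
Joint ranges: [-149.89, 149.89], [-25.12, 119.58], [-72.63, 75.52], [4.76, 147.25], [-75.54, 255.54], [6.69, 114.76], [-157.13, 157.13]. Speed limits (degrees/s): [127.2, 127.2, 172.46, 172.46, 180, 180, 180].

INTERFACE

Orientations are given as [roll, pitch, yaw] about the fixed x, y, z axes, in that order (R = Rz(yaw) Ry(pitch) Rx(roll)).
In Python, from bench import robot gives the robot as it stands.
- The arm moves only by the tool apply_moves, never from a script. Its argument "increments" is a list of rows, each an object with "rotation": the turn, a rotation vector about the tool's x, y, z in rad, a list of three; "xyz": the shift along the tool's x, y, z in units of 50 mm (1.0 is 50 mm), a list of three; "gripper": the finger opening in mm, from 0 to 91.8. A call has 1 to 10 rows; each row is the pose to reach, as a shift and turn from the pose commanded when the call began, along the tool's axes at that moment; what a row does not reach only later rows make up. A row lasts 1/8 s, in which the tool goes at most 62.5 mm and 10.7 degrees, less where a joint would pass 70% of its speed; a pose out of reach is approached as far as the arm can. A call with a gripper value outside its range is refused whole. The fingers move at their own pace and stop on an object; "grip_force" is the grip in N (left out, the last holds). Time passes only in rows, so rows that repeat a pose let the fingers close. It gives the time, the measured TCP pose, the force and the opening at its end, in the units of the state.
- robot.sense(): the state, without advancing time (a new reading comes with each control period).
- robot.camera(name): name is "scene" or "top" or "wrist"; returns the picture (384x512x3 uint8, blue, green, red); there is no depth.
- robot.camera_model(name): a dict with "K" (3x3 intrinsics, pixels), "extrinsics" (4x4, takes a point from camera to world coordinates). Camera axes: x right, y down, z forward; pixel columns grow to the right and rows downward; lengths in m; the calibration is good to about 2 mm. A picture is of the moment at which its call begins: read the wrist's pose just before it. camera_model takes no time and is no camera call; for the wrist camera it gives the pose at the moment of the call.
- robot.finish_job(): hands the job in, once; it reports no verdict.
The state is a dict: "t": time; "qpos": joint angles; "joint_velocities": joint speeds; "joint_torque": joint torques, N m; "tool_pos": TCP position; "tool_rot": TCP orientation; "ft_force": force on the tool from outside, world axes, zero at the start; "wrist_torque": the same for the moment, N m; "width": finger opening in m.
Only numpy, scipy, OpenCV 4.12 (cv2) and the standard library are available. Lean on these libraries where they do the work, as an engineer would, in place of code of your own. Each camera call takes 0.05 s, during which the arm holds its last target.

## Working session

There is one attempt and no reset: what is moved stays moved. The work goes in short steps, Python scripts to look and compute and a tool call to move; the robot and the scene stay as the last step left them, time stands still between calls to the robot, and variables do not carry over. Pictures are saved under pics/ and viewed, and the job is handed in when it is done.

Besides the shell and the picture viewer there is one more tool, called after "Emit:" as a command line: name --argument value ..., lists and objects as JSON in quotes. apply_moves: Moves the arm, as the interface text tells. Its arguments: {"type":"object","properties":{"increments":{"type":"array","items":{"type":"object","properties":{"rotation":{"type":"array","items":{"type":"number"}},"xyz":{"type":"array","items":{"type":"number"}},"gripper":{"type":"number"}}}},"grip_force":{"type":"number"}},"required":["increments"]}

```bash
ls; mkdir -p pics
python3 - <<'E'
from bench import robot
import cv2
print(robot.sense()); print(robot.tcp_to_tips)
for n in ("scene","top"):
    cv2.imwrite(f"pics/{n}0.png",robot.camera(n)); m=robot.camera_model(n); print(n,m)
E
```

```text
pics
{'t': 0.0, 'qpos': array([-72.45563271,  24.9375427 ,   1.43137386,  90.18819037,
        -0.66438896,  64.97097149,  -4.30558547]), 'joint_velocities': array([-0.1013103 ,  0.07533411, -0.00017896, -0.06098375, -0.02497814,
        0.03803083, -0.128522  ]), 'joint_torque': array([ 4.50824182e-04, -6.67833924e+01,  9.85170454e-01, -3.14460254e+01,
       -6.06646598e-02,  4.27353778e-02,  1.41910205e-04]), 'tool_pos': array([0.24832003, 0.57305574, 0.24793935]), 'tool_rot': array([-174.46490046,   89.91160067, -107.89485325]), 'ft_force': array([ 0.66634392, -0.46761389,  0.12752164]), 'wrist_torque': array([-0.02536766,  0.03911744, -0.06148188]), 'width': 0.09170007959807198}
0.022
scene {'K': array([[409.39286087,   0.        , 258.50424295],
       [  0.        , 409.39286087, 191.95650887],
       [  0.        ,   0.        ,   1.        ]]), 'extrinsics': array([[-0.49871012,  0.6034    , -0.62225128,  1.33313433],
       [ 0.86670165,  0.33821139, -0.36666238,  0.48916047],
       [-0.01079161, -0.72216446, -0.69163722,  0.99622754],
       [ 0.        ,  0.        ,  0.        ,  1.        ]])}
top {'K': array([[496.81723351,   0.        , 255.44678263],
       [  0.        , 496.81723351, 182.85111183],
       [  0.        ,   0.        ,   1.        ]]), 'extrinsics': array([[ 0.02344313, -0.9909874 ,  0.13188778,  0.27663219],
       [-0.99968917, -0.02211788,  0.01150454, -0.01628141],
       [-0.00848378, -0.13211649, -0.99119789,  1.75288219],
       [ 0.        ,  0.        ,  0.        ,  1.        ]])}
```

View pics/scene0.png

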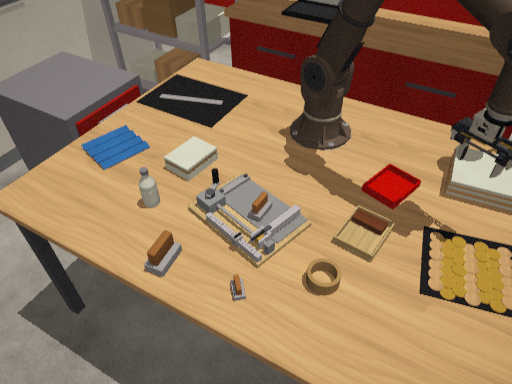

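View pics/top0.png

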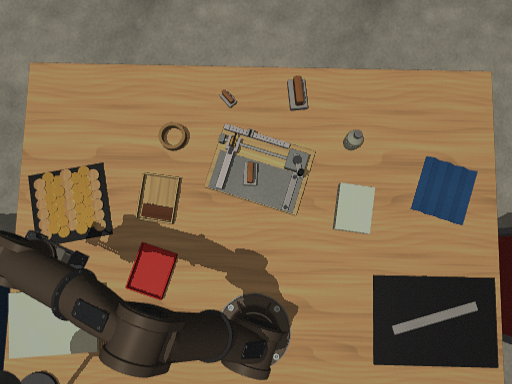

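```bash
cat > h.py <<'E'
import numpy as np, cv2
from bench import robot
def ray(m,u,v):
    K,E=m['K'],m['extrinsics']; d=E[:3,:3]@np.linalg.solve(K,[u,v,1.]); return E[:3,3],d
def onz(m,u,v,z):
    o,d=ray(m,u,v); return o+d*(z-o[2])/d[2]
def proj(m,p):
    K,E=m['K'],m['extrinsics']; c=E[:3,:3].T@(np.array(p)-E[:3,3]); q=K@c; return q[:2]/q[2]
def tri(m1,p1,m2,p2):
    o1,d1=ray(m1,*p1); o2,d2=ray(m2,*p2)
    s=np.linalg.lstsq(np.stack([d1,-d2],1),o2-o1,rcond=None)[0]
    a=o1+s[0]*d1;b=o2+s[1]*d2; return (a+b)/2,np.linalg.norm(a-b)
def crop(src,dst,x0,y0,x1,y1,s):
    im=cv2.imread(src)[y0:y1,x0:x1]; cv2.imwrite(dst,cv2.resize(im,None,fx=s,fy=s,interpolation=cv2.INTER_CUBIC))
E
python3 - <<'E'
from h import *
crop("pics/top0.png","pics/top0c.png",130,110,330,240,4)
crop("pics/scene0.png","pics/scene0c.png",180,160,320,270,5)
E
```

```text
(no output)
```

View pics/top0c.png

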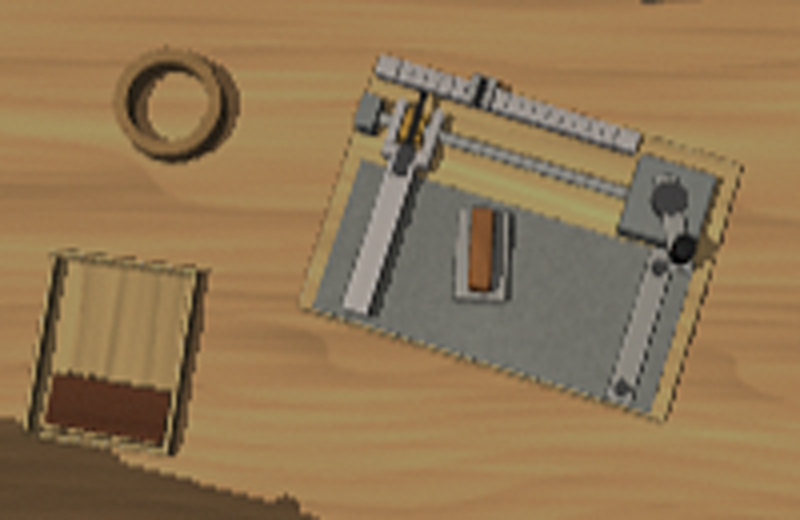

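View pics/scene0c.png

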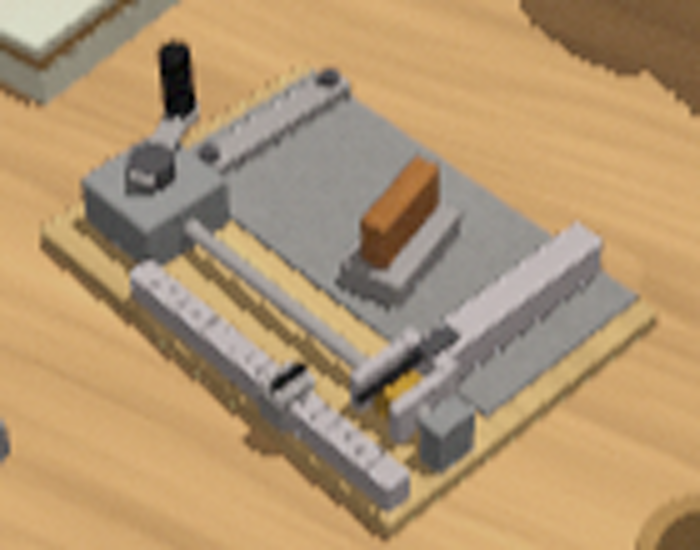

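Run:
```python
from h import *
T=robot.camera_model("top"); S=robot.camera_model("scene")
def t(u,v,z): return onz(T,130+u/4-.375,110+v/4-.375,z)
def s(u,v,z): return onz(S,180+u/5-.4,160+v/5-.4,z)
np.set_printoptions(precision=4,suppress=True)
print("jig",t(303,305,.018),t(664,420,.018),t(742,165,.018))
print("jig scene",s(657,320,.018),s(42,240,.018),s(387,535,.018))
print("grip",t(470,208,.086),t(493,208,.086),t(493,290,.086),t(470,290,.086))
print("gripmid",t(481.5,249,.086), "scene", s(400,187,.086), s(430,158,.086),s(370,225,.086))
print("tray",t(55,250,.03),t(208,268,.03),t(175,452,.03),t(30,430,.03))
print("hub",t(669,198,.079),"handle",t(683,248,.131),s(174,46,.131))
print("tape",t(172,105,.045))
```

```text
jig [0.4928 0.18   0.018 ] [ 0.3987 -0.139   0.018 ] [ 0.6267 -0.2053  0.018 ]
jig scene [0.4977 0.1895 0.018 ] [ 0.6332 -0.1967  0.018 ] [0.7267 0.123  0.018 ]
grip [0.5707 0.0331 0.086 ] [0.5711 0.0135 0.086 ] [0.5007 0.0118 0.086 ] [0.5003 0.0313 0.086 ]
gripmid [0.5356 0.0224 0.086 ] scene [0.5326 0.0212 0.086 ] [0.5    0.0248 0.086 ] [0.571  0.0217 0.086 ]
tray [0.5351 0.3985 0.03  ] [0.5221 0.2632 0.03  ] [0.3605 0.2849 0.03  ] [0.3766 0.4118 0.03  ]
hub [ 0.5843 -0.1365  0.079 ] handle [ 0.5331 -0.1449  0.131 ] [ 0.5305 -0.149   0.131 ]
tape [0.664  0.2987 0.045 ]
```

```bash
cat >> h.py <<'E'
from scipy.spatial.transform import Rotation as Ro
np.set_printoptions(precision=4,suppress=True)
def pose():
    s=robot.sense(); return np.array(s['tool_pos']),Ro.from_euler('xyz',s['tool_rot'],degrees=True).as_matrix(),s
def down(yawz):
    """tool pointing down, tool z (jaw) axis horizontal at angle yawz deg"""
    a=np.radians(yawz); x=np.array([0,0,-1.]); z=np.array([np.cos(a),np.sin(a),0]); return np.stack([x,np.cross(z,x),z],1)
def inc(p,yawz=None,P=None,R=None):
    p0,R0,_=pose()
    if P is not None: p0,R0=P,R
    x=R0.T@(np.array(p)-p0)/.05
    r=np.zeros(3)
    if yawz is not None:
        c=[Ro.from_matrix(R0.T@down(yawz+k)).as_rotvec() for k in (0,180)]
        r=min(c,key=np.linalg.norm)
    print('xyz',x.round(3),'rot',r.round(4),'dist',np.linalg.norm(x)*50,'deg',np.degrees(np.linalg.norm(r)))
    return x,r
E
python3 - <<'E'
from h import *
p,R,s=pose(); print(p);print(R)
m=robot.camera_model("wrist"); print(m); E=m['extrinsics']; print(R.T@(E[:3,3]-p), R.T@E[:3,:3])
inc([.50,.022,.25],90)
E
```

```text
[0.2483 0.5731 0.248 ]
[[-0.0004 -0.9176  0.3975]
 [-0.0013  0.3975  0.9176]
 [-1.     -0.0001 -0.0013]]
{'K': array([[338.9917,   0.    , 250.343 ],
       [  0.    , 338.9917, 193.5143],
       [  0.    ,   0.    ,   1.    ]]), 'extrinsics': array([[ 0.3976,  0.8807,  0.2575,  0.1779],
       [ 0.9176, -0.3807, -0.1146,  0.6027],
       [-0.0029,  0.2819, -0.9595,  0.3837],
       [ 0.    ,  0.    ,  0.    ,  1.    ]])}
[-0.1356  0.0764 -0.0011] [[ 0.0016 -0.2817  0.9595]
 [-0.     -0.9595 -0.2817]
 [ 1.      0.0004 -0.0015]]
xyz [-0.027 -9.001 -8.113] rot [-0.4088 -0.0014 -0.0002] dist 605.8779977243437 deg 23.42453048029077
```

Emit:
apply_moves --increments '[{"xyz": [0, -0.9, -0.8], "rotation": [-0.041, 0, 0], "gripper": 60}, {"xyz": [0, -1.8, -1.6], "rotation": [-0.082, 0, 0], "gripper": 60}, {"xyz": [0, -2.7, -2.4], "rotation": [-0.123, 0, 0], "gripper": 60}, {"xyz": [0, -3.6, -3.2], "rotation": [-0.164, 0, 0], "gripper": 60}, {"xyz": [0, -4.5, -4.0], "rotation": [-0.205, 0, 0], "gripper": 60}, {"xyz": [0, -5.4, -4.8], "rotation": [-0.246, 0, 0], "gripper": 60}, {"xyz": [0, -6.3, -5.7], "rotation": [-0.287, 0, 0], "gripper": 60}, {"xyz": [0, -7.2, -6.5], "rotation": [-0.328, 0, 0], "gripper": 60}, {"xyz": [0, -8.1, -7.3], "rotation": [-0.369, 0, 0], "gripper": 60}, {"xyz": [0, -9.0, -8.1], "rotation": [-0.409, 0, 0], "gripper": 60}]'

```text
t: 1.35
tool_pos: [0.5007, 0.0212, 0.2487]
tool_rot: [-23.0, 90.0, 67.1]
ft_force: [1.6, 0.5, 0.2]
width: 0.06
```

Emit:
apply_moves --increments '[{"xyz": [0, 0, 0], "gripper": 60}, {"xyz": [0, 0, 0], "gripper": 60}, {"xyz": [0, 0, 0], "gripper": 60}]'

```text
schema error: expected keys rotation, xyz, gripper
```

Run:
```python
from h import *
p,R,s=pose(); print(p,R,s['t'],s['ft_force'])
import pickle
pickle.dump(robot.camera_model("wrist"),open("w1.pkl","wb"))
cv2.imwrite("pics/w1.png",robot.camera("wrist"))
cv2.imwrite("pics/w1b.png",cv2.resize(cv2.imread("pics/w1.png"),(768,576),interpolation=cv2.INTER_CUBIC))
```

```text
[0.5007 0.0212 0.2487] [[ 0.0001 -1.     -0.0018]
 [ 0.0002 -0.0018  1.    ]
 [-1.     -0.0001  0.0002]] 1.35 [1.5809 0.5377 0.2322]
```

View pics/w1b.png

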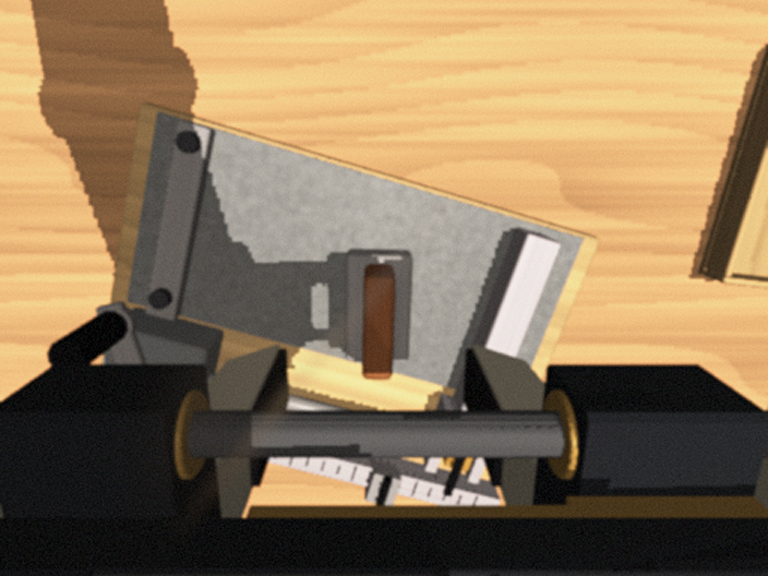

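Run:
```python
from h import *
import pickle
m=pickle.load(open("w1.pkl","rb"))
f=lambda u,v,z: onz(m,u/1.5-.17,v/1.5-.17,z)
for q in [(365,266),(394,266),(363,376),(392,376),(378.5,321)]: print(q,f(*q,.086))
print("foot corners",f(346,250,.046),f(411,252,.046),f(409,360,.046))
print("jig", f(145,105,.018),f(597,237,.018))
print("bar bolts",f(188,141,.058),f(161,298,.058))
print("tray corner",f(697,275,.03))
print("marker",f(378,490,.059),"pointer",f(455,475,.059))
```

```text
(365, 266) [0.496  0.0134 0.086 ]
(394, 266) [0.4959 0.0309 0.086 ]
(363, 376) [0.5687 0.0118 0.086 ]
(392, 376) [0.5686 0.0305 0.086 ]
(378.5, 321) [0.5311 0.0217 0.086 ]
foot corners [ 0.4945 -0.0003  0.046 ] [0.4958 0.0438 0.046 ] [0.5753 0.044  0.046 ]
jig [ 0.4004 -0.1369  0.018 ] [0.4904 0.1809 0.018 ]
bar bolts [ 0.4238 -0.0959  0.058 ] [ 0.5251 -0.1244  0.058 ]
tray corner [0.5157 0.2509 0.03  ]
marker [0.6759 0.0219 0.059 ] pointer [0.6625 0.0793 0.059 ]
```

Emit:
apply_moves --increments '[{"xyz": [0.4, -0.65, 0], "rotation": [0, 0, 0], "gripper": 44}, {"xyz": [1.4, -0.65, 0], "rotation": [0, 0, 0], "gripper": 44}, {"xyz": [2.4, -0.65, 0], "rotation": [0, 0, 0], "gripper": 44}, {"xyz": [3.2, -0.65, 0], "rotation": [0, 0, 0], "gripper": 44}, {"xyz": [3.5, -0.65, 0], "rotation": [0, 0, 0], "gripper": 44}, {"xyz": [3.5, -0.65, 0], "rotation": [0, 0, 0], "gripper": 44}, {"xyz": [3.5, -0.65, 0], "rotation": [0, 0, 0], "gripper": 10}, {"xyz": [3.5, -0.65, 0], "rotation": [0, 0, 0], "gripper": 10}, {"xyz": [3.5, -0.65, 0], "rotation": [0, 0, 0], "gripper": 10}, {"xyz": [3.5, -0.65, 0], "rotation": [0, 0, 0], "gripper": 10}]' --grip_force 35

```text
t: 2.65
tool_pos: [0.5334, 0.023, 0.0747]
tool_rot: [-79.6, 89.9, 10.5]
ft_force: [-1.6, -0.6, 7.9]
width: 0.0197
```

Run:
```python
from h import *
p,R,s=pose(); print(p,s['t'],s['ft_force'],s['width'])
# tray estimates
T=robot.camera_model("top")
```

```text
[0.5334 0.023  0.0747] 2.65 [-1.586  -0.6374  7.8581] 0.019689662101695357
```

Run:
```python
from h import *
p,R,s=pose(); print(s['qpos'])
S=robot.camera_model("scene"); 
crop("pics/scene0.png","pics/s0tray.png",325,190,405,270,8)
crop("pics/top0.png","pics/t0tray.png",130,160,190,235,8)
inc([.470,.335,.20],174)
```

```text
[-17.1132  29.037   12.1296 114.1632  -9.6219  37.6486  91.1763]
xyz [-2.507  1.264  6.242] rot [-1.4659 -0.0009  0.0014] dist 342.19222316583375 deg 83.98879326207744
```

View pics/s0tray.png

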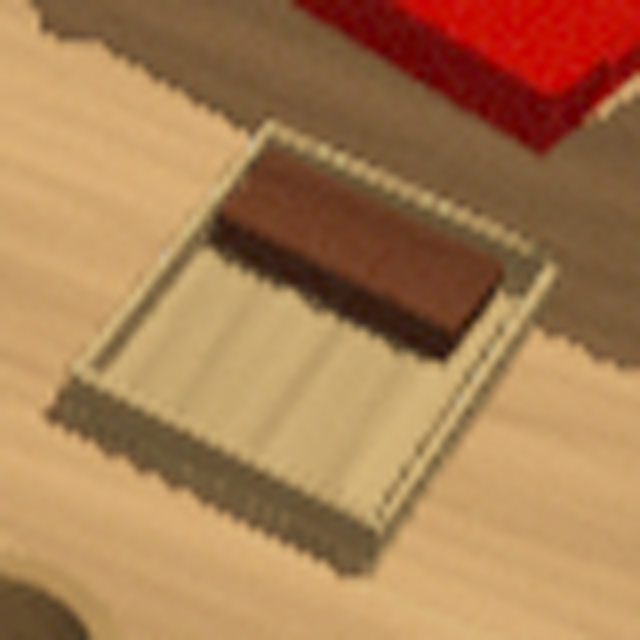

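View pics/t0tray.png

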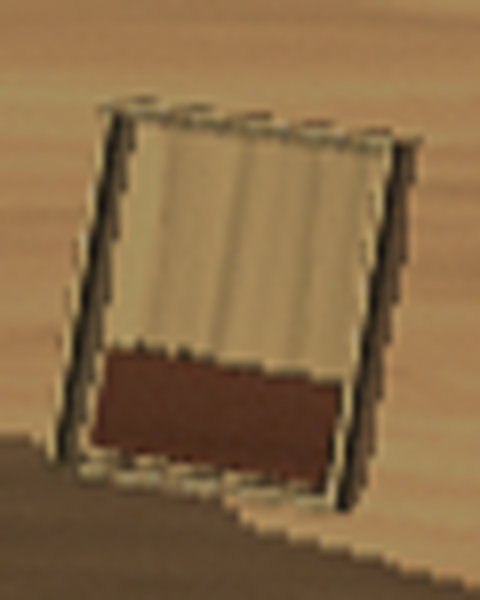

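Run:
```python
from h import *
T=robot.camera_model("top"); S=robot.camera_model("scene")
a=np.array([onz(S,325+u/8-.44,190+v/8-.44,.03) for u,v in [(270,122),(555,262),(380,530),(70,378)]])
b=np.array([onz(T,130+u/8-.44,160+v/8-.44,.03) for u,v in [(410,140),(108,102),(60,462),(345,508)]])
print(a,a.mean(0));print(b,b.mean(0))
o=np.array([onz(S,325+u/8-.44,190+v/8-.44,.022) for u,v in [(280,150),(500,265),(450,330),(218,212)]]);print(o)
o=np.array([onz(T,130+u/8-.44,160+v/8-.44,.022) for u,v in [(110,345),(340,380),(325,490),(92,445)]]);print(o)
```

```text
[[0.3562 0.2941 0.03  ]
 [0.375  0.4183 0.03  ]
 [0.5354 0.4012 0.03  ]
 [0.5238 0.275  0.03  ]] [0.4476 0.3472 0.03  ]
[[0.5205 0.266  0.03  ]
 [0.5344 0.3996 0.03  ]
 [0.376  0.412  0.03  ]
 [0.3589 0.2872 0.03  ]] [0.4475 0.3412 0.03  ]
[[0.3615 0.3016 0.022 ]
 [0.3793 0.3993 0.022 ]
 [0.422  0.3926 0.022 ]
 [0.4068 0.2918 0.022 ]]
[[0.4281 0.3949 0.022 ]
 [0.415  0.2934 0.022 ]
 [0.3669 0.2977 0.022 ]
 [0.3842 0.4004 0.022 ]]
```

Run:
```python
from h import *
inc([.474,.341,.19],-6)
p,R,s=pose()
print(Ro.from_matrix(R.T@down(-6)).as_rotvec())
```

```text
xyz [-2.307  1.184  6.362] rot [-1.4659 -0.0009  0.0014] dist 343.478936060115 deg 83.98879326207744
[1.6757 0.0015 0.0009]
```

Emit:
apply_moves --increments '[{"xyz": [-0.4, 0, 0], "rotation": [0, 0, 0], "gripper": 10}, {"xyz": [-1.2, 0, 0], "rotation": [0, 0, 0], "gripper": 10}, {"xyz": [-2.0, 0.1, 0.4], "rotation": [0.12, 0, 0], "gripper": 10}, {"xyz": [-2.3, 0.3, 1.3], "rotation": [0.3, 0, 0], "gripper": 10}, {"xyz": [-2.3, 0.5, 2.3], "rotation": [0.48, 0, 0], "gripper": 10}, {"xyz": [-2.3, 0.7, 3.3], "rotation": [0.66, 0, 0], "gripper": 10}, {"xyz": [-2.3, 0.9, 4.3], "rotation": [0.84, 0, 0], "gripper": 10}, {"xyz": [-2.3, 1.0, 5.2], "rotation": [1.02, 0, 0], "gripper": 10}, {"xyz": [-2.3, 1.1, 5.9], "rotation": [1.2, 0, 0], "gripper": 10}, {"xyz": [-2.3, 1.18, 6.35], "rotation": [1.38, 0, 0], "gripper": 10}]'

```text
t: 3.9
tool_pos: [0.4724, 0.3425, 0.1881]
tool_rot: [-176.8, 89.9, -166.0]
ft_force: [-0.2, -0.7, -5.3]
width: 0.0197
```

Run:
```python
from h import *
inc([.474,.341,.13],-6)
p,R,s=pose(); print(p,s['t'],s['ft_force'],s['width'],s['qpos'])
```

```text
xyz [ 1.162 -0.035  0.028] rot [ 0.292  -0.0014  0.0003] dist 58.14180259226403 deg 16.73314858666204
[0.4724 0.3425 0.1881] 3.9 [-0.1549 -0.6786 -5.2776] 0.019689140465354703 [-62.053   25.9813  29.5191 102.1699 -15.1494  55.8728 -15.691 ]
```

Emit:
apply_moves --increments '[{"xyz": [0.6, -0.03, 0.03], "rotation": [0.15, 0, 0], "gripper": 10}, {"xyz": [1.2, -0.03, 0.03], "rotation": [0.29, 0, 0], "gripper": 10}, {"xyz": [1.7, -0.03, 0.03], "rotation": [0.29, 0, 0], "gripper": 10}, {"xyz": [1.9, -0.03, 0.03], "rotation": [0.29, 0, 0], "gripper": 10}, {"xyz": [1.9, -0.03, 0.03], "rotation": [0.29, 0, 0], "gripper": 10}]'

```text
t: 4.53
tool_pos: [0.4752, 0.339, 0.0934]
tool_rot: [-137.8, 89.9, -143.5]
ft_force: [0.4, -0.2, -4.7]
width: 0.0198
```

Run:
```python
from h import *
p,R,s=pose(); print(p,s['t'],s['ft_force'],s['width'])
cv2.imwrite("pics/s2.png",robot.camera("scene"));crop("pics/s2.png","pics/s2c.png",320,150,450,290,4)
cv2.imwrite("pics/w2.png",robot.camera("wrist"))
```

```text
[0.4752 0.339  0.0934] 4.525 [ 0.4416 -0.1962 -4.6717] 0.019794443922791578
```

View pics/s2c.png

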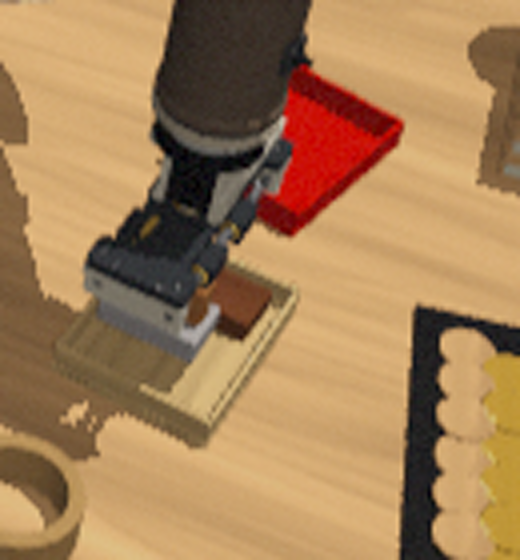

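View pics/w2.png

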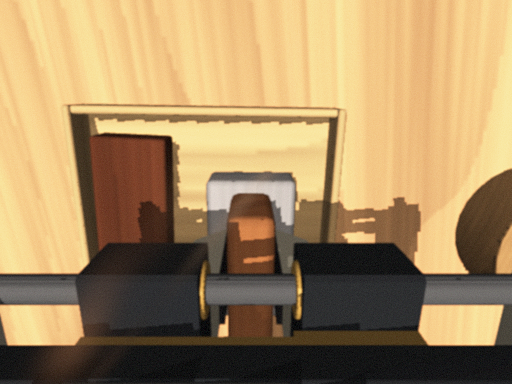

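Emit:
apply_moves --increments '[{"xyz": [0.3, 0, 0], "rotation": [0, 0, 0], "gripper": 10}, {"xyz": [0.55, 0, 0], "rotation": [0, 0, 0], "gripper": 10}, {"xyz": [0.64, 0, 0], "rotation": [0, 0, 0], "gripper": 10}, {"xyz": [0.7, 0, 0], "rotation": [0, 0, 0], "gripper": 10}, {"xyz": [0.72, 0, 0], "rotation": [0, 0, 0], "gripper": 10}, {"xyz": [0.72, 0, 0], "rotation": [0, 0, 0], "gripper": 10}]'

```text
t: 5.38
tool_pos: [0.4758, 0.3393, 0.058]
tool_rot: [45.8, 90.0, 40.1]
ft_force: [0.3, -0.1, -5.6]
width: 0.0197
```

Emit:
apply_moves --increments '[{"xyz": [0.02, 0, 0], "rotation": [0, 0, 0], "gripper": 10}, {"xyz": [0.04, 0, 0], "rotation": [0, 0, 0], "gripper": 10}, {"xyz": [0.04, 0, 0], "rotation": [0, 0, 0], "gripper": 10}]'

```text
t: 5.75
tool_pos: [0.4758, 0.3395, 0.0577]
tool_rot: [86.8, 89.9, 81.1]
ft_force: [-6.5, -2.7, 18.0]
width: 0.02
```

Contact made (upward 18 N). Release with a slight opening, then retreat.

Emit:
apply_moves --increments '[{"xyz": [0, 0, 0], "rotation": [0, 0, 0], "gripper": 40}, {"xyz": [0, 0, 0], "rotation": [0, 0, 0], "gripper": 50}, {"xyz": [0, 0, 0], "rotation": [0, 0, 0], "gripper": 50}, {"xyz": [-0.5, 0, 0], "rotation": [0, 0, 0], "gripper": 50}, {"xyz": [-1.3, 0, 0], "rotation": [0, 0, 0], "gripper": 50}, {"xyz": [-2.4, 0, 0], "rotation": [0, 0, 0], "gripper": 50}, {"xyz": [-3.2, 0, 0], "rotation": [0, 0, 0], "gripper": 50}]'

```text
t: 6.62
tool_pos: [0.4761, 0.3393, 0.218]
tool_rot: [37.9, 89.9, 32.2]
ft_force: [0.4, 0.1, -0.3]
width: 0.0502
```

Run:
```python
from h import *
p,R,s=pose(); print(p,s['t'],s['ft_force'],s['width'])
cv2.imwrite("pics/w3.png",robot.camera("wrist"))
```

```text
[0.4761 0.3393 0.218 ] 6.625 [ 0.4312  0.0555 -0.3223] 0.0501860240273006
```

View pics/w3.png

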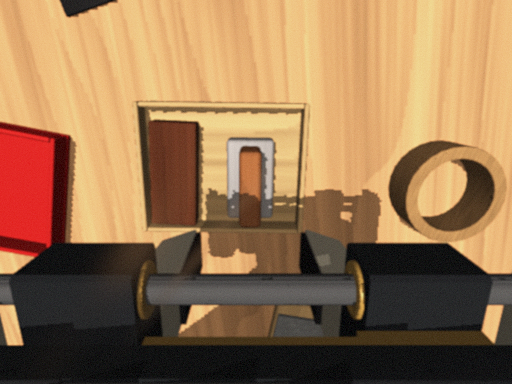

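Run:
```python
from h import *
inc([.50,-.135,.25],74)
T=robot.camera_model("top"); print(onz(T,355,134,.15))
```

```text
xyz [-0.594 -9.411  1.386] rot [-1.3914  0.0085 -0.0011] dist 476.53969199303566 deg 79.72383975526226
[ 0.6594 -0.3216  0.15  ]
```

Emit:
apply_moves --increments '[{"xyz": [-0.1, -0.9, 0.1], "rotation": [-0.14, 0, 0], "gripper": 50}, {"xyz": [-0.3, -1.9, 0.3], "rotation": [-0.28, 0, 0], "gripper": 50}, {"xyz": [-0.4, -2.9, 0.4], "rotation": [-0.42, 0, 0], "gripper": 50}, {"xyz": [-0.6, -3.8, 0.6], "rotation": [-0.56, 0, 0], "gripper": 50}, {"xyz": [-0.6, -4.7, 0.7], "rotation": [-0.7, 0, 0], "gripper": 50}, {"xyz": [-0.6, -5.7, 0.8], "rotation": [-0.84, 0, 0], "gripper": 50}, {"xyz": [-0.6, -6.6, 1.0], "rotation": [-0.98, 0, 0], "gripper": 50}, {"xyz": [-0.6, -7.5, 1.1], "rotation": [-1.12, 0, 0], "gripper": 50}, {"xyz": [-0.6, -8.5, 1.3], "rotation": [-1.26, 0, 0], "gripper": 50}, {"xyz": [-0.6, -9.4, 1.4], "rotation": [-1.39, 0, 0], "gripper": 50}]'

```text
t: 7.92
tool_pos: [0.4988, -0.1372, 0.2456]
tool_rot: [-99.8, 90.0, -25.7]
ft_force: [1.1, 0.9, -0.3]
width: 0.0497
```

```bash
cat > shot.py <<'E'
import sys
from h import *
import pickle
p,R,s=pose(); print(p,s['t'],s['tool_rot'])
n=sys.argv[1]
pickle.dump(robot.camera_model("wrist"),open(n+".pkl","wb"))
im=robot.camera("wrist"); cv2.imwrite(f"pics/{n}.png",im)
cv2.imwrite(f"pics/{n}b.png",cv2.resize(im,(768,576),interpolation=cv2.INTER_CUBIC))
E
python3 shot.py w4
```

```text
[ 0.4988 -0.1372  0.2456] 7.925 [-99.847   89.9745 -25.6529]
```

View pics/w4b.png

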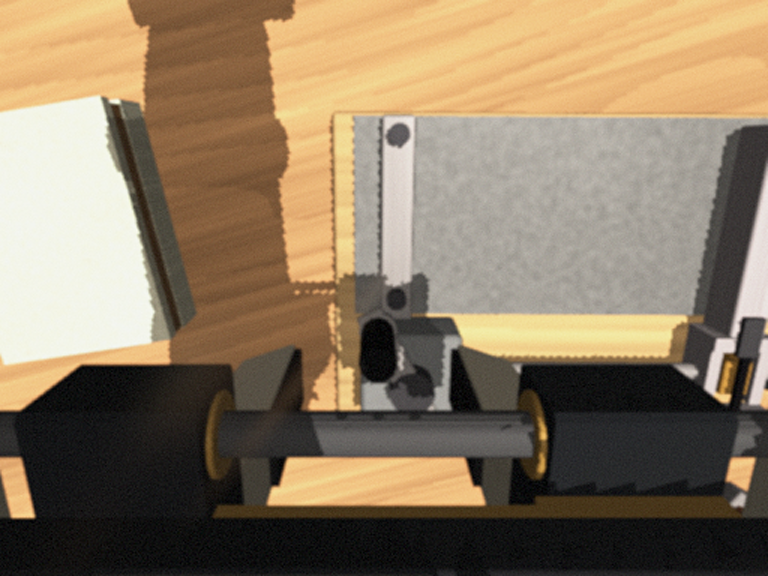

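Run:
```python
from h import *
import pickle
m=pickle.load(open("w4.pkl","rb"))
f=lambda u,v,z: onz(m,u/1.5-.17,v/1.5-.17,z)
im=cv2.imread("pics/w4.png")
crop("pics/w4.png","pics/w4c.png",215,180,315,285,7)
print("handle",f(379,363,.131))
print("hub",f(412,385,.079))
print("jig",f(333,113,.018),f(768,116,.018))
a=f(333,113,.018);b=f(768,116,.018);print(np.degrees(np.arctan2(*(b-a)[1::-1])))
print("bolts",f(398,135,.058),f(397,299,.058))
```

```text
handle [ 0.5349 -0.1471  0.131 ]
hub [ 0.5787 -0.1367  0.079 ]
jig [ 0.3993 -0.1407  0.018 ] [0.4812 0.1415 0.018 ]
73.81913143393636
bolts [ 0.425  -0.1038  0.058 ] [ 0.5256 -0.1317  0.058 ]
```

View pics/w4c.png

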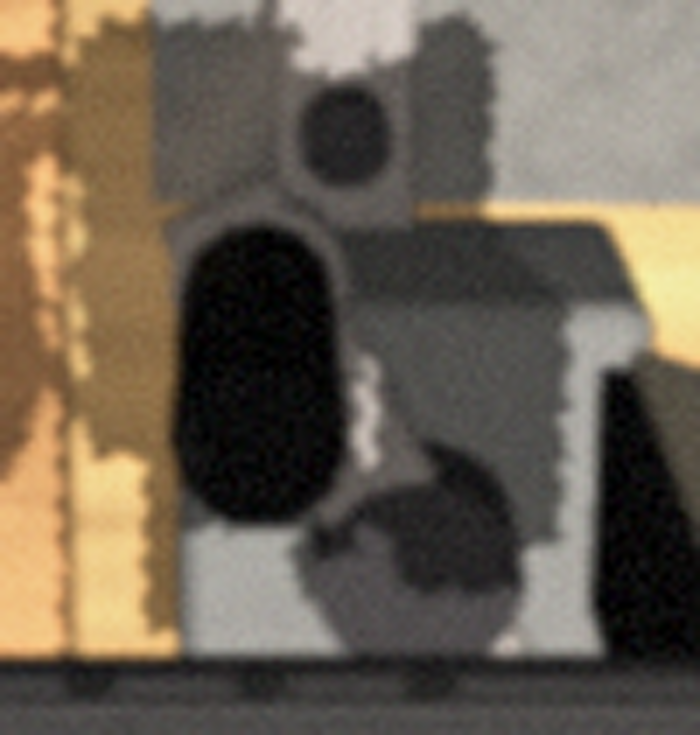

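Emit:
apply_moves --increments '[{"xyz": [0, -0.4, 0.01], "rotation": [0, 0, 0], "gripper": 50}, {"xyz": [0.5, -0.75, 0.01], "rotation": [0, 0, 0], "gripper": 50}, {"xyz": [1.3, -0.75, 0.01], "rotation": [0, 0, 0], "gripper": 50}, {"xyz": [2.1, -0.75, 0.01], "rotation": [0, 0, 0], "gripper": 50}, {"xyz": [2.5, -0.75, 0.01], "rotation": [0, 0, 0], "gripper": 50}, {"xyz": [2.55, -0.75, 0.01], "rotation": [0, 0, 0], "gripper": 40}]' --grip_force 15

```text
t: 8.72
tool_pos: [0.5339, -0.1449, 0.1167]
tool_rot: [101.3, 89.8, 175.2]
ft_force: [0.6, -1.4, 0.1]
width: 0.0441
```

```bash
python3 shot.py w5
python3 - <<'E'
from h import *
cv2.imwrite("pics/s5.png",robot.camera("scene"));crop("pics/s5.png","pics/s5c.png",180,120,320,270,4)
E
```

```text
[ 0.5339 -0.1449  0.1167] 8.725 [101.2946  89.828  175.2263]
```

View pics/w5b.png

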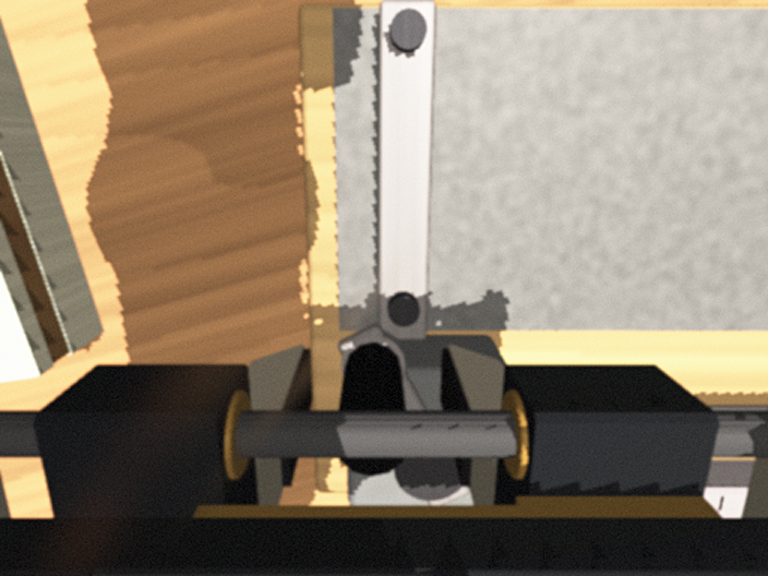

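View pics/s5c.png

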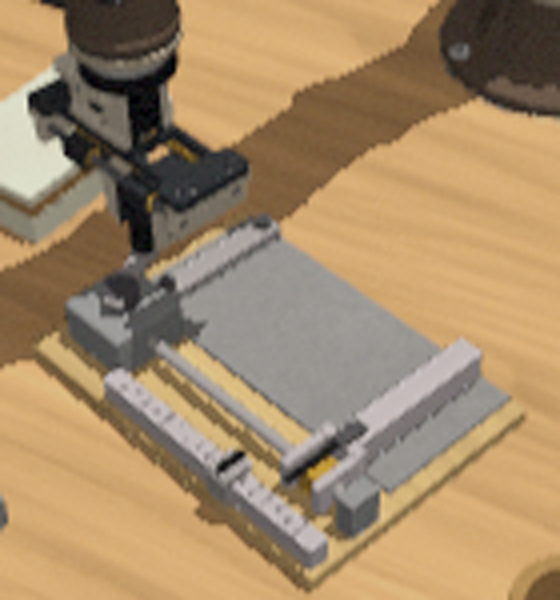

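Run:
```python
from h import *
import pickle
m=pickle.load(open("w5.pkl","rb"))
f=lambda u,v,z: onz(m,u/1.5-.17,v/1.5-.17,z)
x=np.array([.9603,-.279,0]); y=np.array([.279,.9603,0])
h1=f(373,342,.079)+.0105*x; h2=f(373,474,.131)-.0105*x
print(h1,h2); p=pose()[0]
for h in(h1,h2): print((h-p)@x,(h-p)@y)
c=f(300,5,.018); print("corner row5",c, "axis",c+.18*x+.055*y)
```

```text
[ 0.5375 -0.1484  0.079 ] [ 0.5352 -0.1473  0.131 ]
0.0032033249601606 -0.0022831005350766997
0.0006272607521035787 -0.0018890071487902384
corner row5 [ 0.3991 -0.1401  0.018 ] axis [ 0.5873 -0.1375  0.018 ]
```

Emit:
apply_moves --increments '[{"xyz": [0, -0.04, -0.04], "rotation": [0, 0, 0], "gripper": 40}, {"xyz": [0, -0.04, -0.04], "rotation": [0, 0, 0], "gripper": 14}, {"xyz": [0, -0.04, -0.04], "rotation": [0, 0, 0], "gripper": 14}, {"xyz": [0, -0.04, -0.04], "rotation": [0, 0, 0], "gripper": 14}, {"xyz": [0, -0.04, -0.04], "rotation": [0, 0, 0], "gripper": 14}]' --grip_force 15

```text
t: 9.45
tool_pos: [0.5366, -0.1476, 0.1186]
tool_rot: [-58.0, 90.0, 16.0]
ft_force: [-0.0, -0.3, 4.6]
width: 0.0208
```

```bash
cat > circ.py <<'E'
import sys
from h import *
A=np.array([float(sys.argv[1]),float(sys.argv[2])]); step=float(sys.argv[3]); n=int(sys.argv[4])
p,R,s=pose(); d=p[:2]-A; th=np.degrees(np.arctan2(d[1],d[0])); print(p,s['ft_force'],s['width'],'r',np.linalg.norm(d),'th',th)
th0=float(sys.argv[5]) if len(sys.argv)>5 else th
for i in range(1,n+1):
    a=np.radians(th0-step*i); q=np.r_[A+.05*np.array([np.cos(a),np.sin(a)]),p[2]]
    print(i,(R.T@(q-p)/.05).round(2))
E
python3 circ.py .5855 -.137 20 10
```

```text
[ 0.5366 -0.1476  0.1186] [-0.0255 -0.2567  4.5782] 0.020820514881957082 r 0.05005003234038247 th -167.82424999744285
1 [0.   0.11 0.33]
2 [0.   0.1  0.68]
3 [ 0.   -0.03  1.  ]
4 [ 0.   -0.26  1.26]
5 [ 0.   -0.57  1.42]
6 [ 0.   -0.91  1.47]
7 [ 0.   -1.25  1.4 ]
8 [ 0.   -1.55  1.22]
9 [ 0.   -1.76  0.95]
10 [ 0.   -1.87  0.62]
```

Emit:
apply_moves --increments '[{"xyz": [0, 0.11, 0.33], "rotation": [0, 0, 0], "gripper": 14}, {"xyz": [0, 0.1, 0.68], "rotation": [0, 0, 0], "gripper": 14}, {"xyz": [0, -0.03, 1.0], "rotation": [0, 0, 0], "gripper": 14}, {"xyz": [0, -0.26, 1.26], "rotation": [0, 0, 0], "gripper": 14}]'

```text
t: 9.95
tool_pos: [0.5672, -0.09, 0.1186]
tool_rot: [-121.1, 89.9, -47.0]
ft_force: [0.5, -10.2, 3.3]
width: 0.0206
```

```bash
python3 circ.py .5855 -.137 20 10 112.18
```

```text
[ 0.5672 -0.09    0.1186] [  0.4901 -10.1796   3.3136] 0.020576304710810896 r 0.050492459591303995 th 111.2816345471094
1 [ 0.   -0.3   0.15]
2 [ 0.   -0.64  0.2 ]
3 [ 0.   -0.98  0.12]
4 [ 0.   -1.28 -0.06]
5 [ 0.   -1.49 -0.33]
6 [ 0.   -1.6  -0.66]
7 [ 0.   -1.59 -1.01]
8 [ 0.   -1.46 -1.33]
9 [ 0.   -1.23 -1.59]
10 [ 0.   -0.92 -1.75]
```

Emit:
apply_moves --increments '[{"xyz": [0, -0.3, 0.14], "rotation": [0, 0, 0], "gripper": 14}, {"xyz": [0, -0.64, 0.18], "rotation": [0, 0, 0], "gripper": 14}, {"xyz": [0, -0.98, 0.1], "rotation": [0, 0, 0], "gripper": 14}, {"xyz": [0, -1.28, -0.08], "rotation": [0, 0, 0], "gripper": 14}, {"xyz": [0, -1.49, -0.35], "rotation": [0, 0, 0], "gripper": 14}]'

```text
t: 10.58
tool_pos: [0.6344, -0.1257, 0.1185]
tool_rot: [10.1, 89.9, 84.2]
ft_force: [-3.8, 2.6, 10.5]
width: 0.0205
```

```bash
python3 circ.py .5855 -.1375 20 10
```

```text
[ 0.6344 -0.1257  0.1185] [-3.7651  2.6087 10.5462] 0.020503730122001934 r 0.05027210605341318 th 13.576948581102844
1 [-0.   -0.11 -0.33]
2 [-0.   -0.11 -0.68]
3 [-0.    0.01 -1.  ]
4 [-0.    0.24 -1.27]
5 [-0.    0.54 -1.44]
6 [-0.    0.88 -1.49]
7 [-0.    1.23 -1.43]
8 [-0.    1.53 -1.25]
9 [-0.    1.75 -0.99]
10 [-0.    1.86 -0.66]
```

Emit:
apply_moves --increments '[{"xyz": [0, -0.11, -0.33], "rotation": [0, 0, 0], "gripper": 14}, {"xyz": [0, -0.11, -0.68], "rotation": [0, 0, 0], "gripper": 14}, {"xyz": [0, 0.01, -1.0], "rotation": [0, 0, 0], "gripper": 14}, {"xyz": [0, 0.24, -1.27], "rotation": [0, 0, 0], "gripper": 14}, {"xyz": [0, 0.54, -1.44], "rotation": [0, 0, 0], "gripper": 14}, {"xyz": [0, 0.88, -1.49], "rotation": [0, 0, 0], "gripper": 14}, {"xyz": [0, 1.23, -1.43], "rotation": [0, 0, 0], "gripper": 14}, {"xyz": [0, 1.53, -1.25], "rotation": [0, 0, 0], "gripper": 14}, {"xyz": [0, 1.75, -0.99], "rotation": [0, 0, 0], "gripper": 14}, {"xyz": [0, 1.86, -0.66], "rotation": [0, 0, 0], "gripper": 14}]'

```text
t: 11.82
tool_pos: [0.5353, -0.1332, 0.1186]
tool_rot: [-89.1, 89.9, -15.1]
ft_force: [6.3, -3.1, 1.8]
width: 0.0203
```

```bash
python3 circ.py .5855 -.1375 20 10
python3 - <<'E'
from h import *
cv2.imwrite("pics/s6.png",robot.camera("scene"));crop("pics/s6.png","pics/s6c.png",180,120,320,270,4)
cv2.imwrite("pics/t6.png",robot.camera("top"));crop("pics/t6.png","pics/t6c.png",205,110,325,220,6)
E
```

```text
[ 0.5353 -0.1332  0.1186] [ 6.3294 -3.061   1.7971] 0.020274859785644618 r 0.050368550536746534 th 175.11423252431635
1 [ 0.   -0.    0.35]
2 [ 0.   -0.11  0.68]
3 [ 0.   -0.33  0.95]
4 [ 0.   -0.63  1.13]
5 [ 0.   -0.97  1.19]
6 [ 0.   -1.31  1.14]
7 [ 0.   -1.62  0.97]
8 [ 0.   -1.84  0.71]
9 [ 0.   -1.97  0.39]
10 [ 0.   -1.98  0.04]
```

View pics/s6c.png

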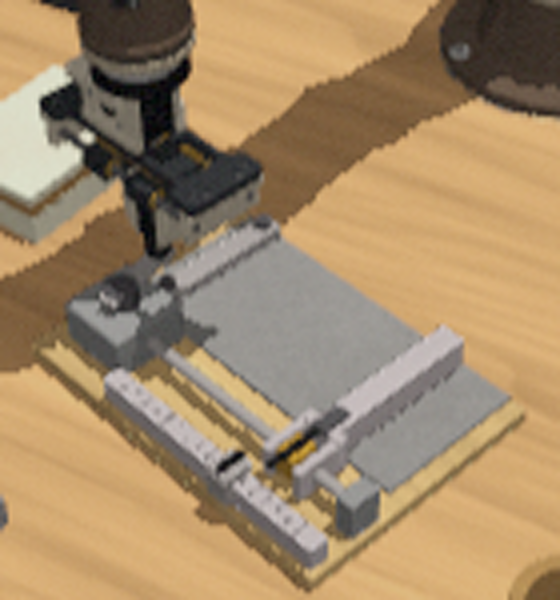

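View pics/t6c.png

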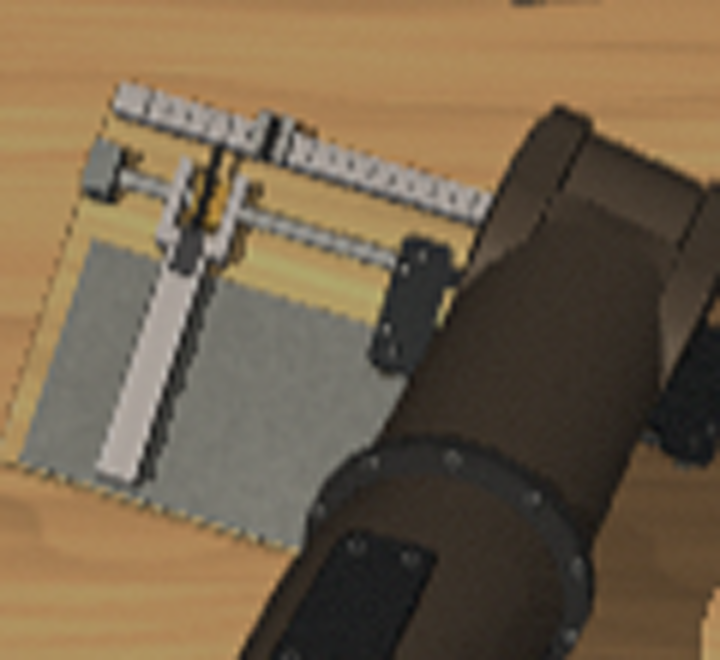

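```bash
cat > pm.py <<'E'
from h import *
T=robot.camera_model("top"); S=robot.camera_model("scene")
y=np.array([.279,.9603,0])
x=np.array([.9603,-.279,0])
def st(u,v,x0,y0,k,m,z=.059):
    q=onz(m,x0+u/k-.5+.5/k,y0+v/k-.5+.5/k,z); return q,q@x*1e3,q@y*1e3
E
python3 - <<'E'
from pm import *
for n,a in [("ptr",(214,155)),("ptr2",(207,185)),("mk",(265,130)),("mk2",(272,150))]: print(n,*st(*a,205,110,6,T))
for n,a in [("ptr",(270,465)),("ptr2",(315,433)),("mk",(220,470)),("mk2",(242,453))]: print(n,*st(*a,180,120,4,S))
crop("pics/t6.png","pics/t6d.png",225,120,265,150,16)
crop("pics/s6.png","pics/s6d.png",225,215,275,255,16)
E
```

```text
ptr [0.6676 0.0602 0.059 ] 624.253451100645 244.09679892635563
ptr2 [0.6497 0.0638 0.059 ] 606.1032854870151 242.54323990609473
mk [0.683 0.031 0.059] 647.2826924378063 220.33235292701954
mk2 [0.6713 0.0266 0.059 ] 637.1750299427412 212.84961299477746
ptr [0.6704 0.057  0.059 ] 627.8520310635214 241.8098726777823
ptr2 [0.6266 0.0705 0.059 ] 582.0594078287171 242.51586507880648
mk [0.6928 0.0272 0.059 ] 657.6698058471738 219.36317502190147
mk2 [0.6707 0.0327 0.059 ] 634.9170283363447 218.51737484674283
```

View pics/t6d.png

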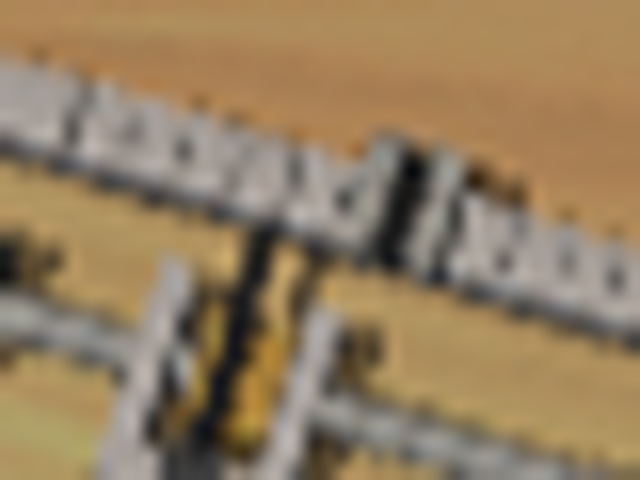

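View pics/s6d.png

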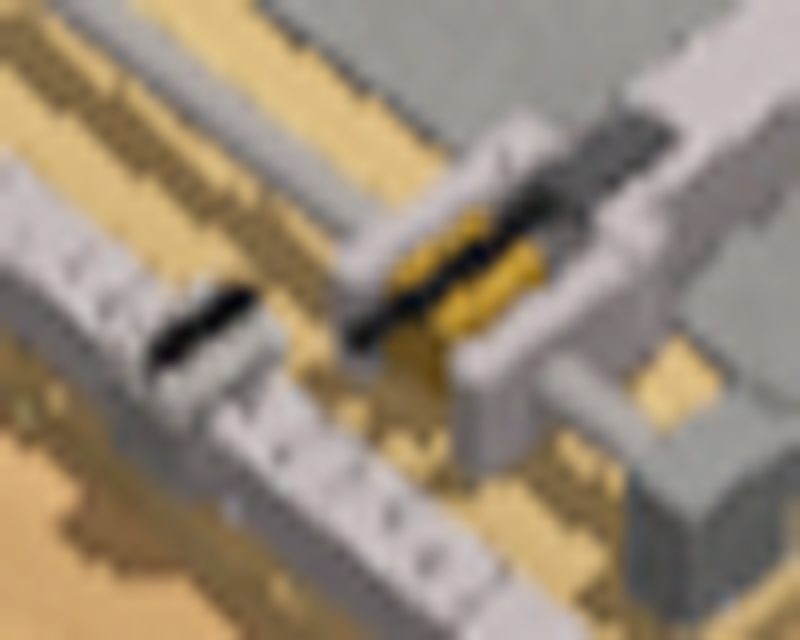

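Run:
```python
from pm import *
for n,a in [("ptr",(260,245)),("ptr2",(225,375)),("mk",(408,165)),("mk2",(394,245))]: print(n,*st(*a,225,120,16,T))
for n,a in [("ptr",(355,337)),("ptr2",(500,240)),("mk",(162,352)),("mk2",(248,296))]: print(n,*st(*a,225,215,16,S))
```

```text
ptr [0.6696 0.0584 0.059 ] 626.7514857102639 242.95256387948373
ptr2 [0.6406 0.0653 0.059 ] 596.9682535114772 241.40036030049242
mk [0.6882 0.0266 0.059 ] 653.4061182361755 217.58753671785465
mk2 [0.6703 0.0293 0.059 ] 635.4970586895561 215.09743613861187
ptr [0.67   0.0554 0.059 ] 627.9776317938658 240.16181870295733
ptr2 [0.6362 0.067  0.059 ] 592.2480576700552 241.80792962954348
mk [0.6908 0.026  0.059 ] 656.085148656472 217.7104446256492
mk2 [0.6713 0.0328 0.059 ] 635.528841894096 218.776473258446
```

Emit:
apply_moves --increments '[{"xyz": [0, 0, 0.35], "rotation": [0, 0, 0], "gripper": 14}, {"xyz": [0, -0.11, 0.68], "rotation": [0, 0, 0], "gripper": 14}, {"xyz": [0, -0.33, 0.95], "rotation": [0, 0, 0], "gripper": 14}, {"xyz": [0, -0.63, 1.13], "rotation": [0, 0, 0], "gripper": 14}, {"xyz": [0, -0.97, 1.19], "rotation": [0, 0, 0], "gripper": 14}, {"xyz": [0, -1.31, 1.14], "rotation": [0, 0, 0], "gripper": 14}, {"xyz": [0, -1.62, 0.97], "rotation": [0, 0, 0], "gripper": 14}, {"xyz": [0, -1.84, 0.71], "rotation": [0, 0, 0], "gripper": 14}, {"xyz": [0, -1.97, 0.39], "rotation": [0, 0, 0], "gripper": 14}]'

```text
t: 13.05
tool_pos: [0.6355, -0.1406, 0.1184]
tool_rot: [17.0, 89.9, 91.1]
ft_force: [-3.8, 3.9, 11.5]
width: 0.0206
```

```bash
python3 circ.py .5855 -.1375 20 10
```

```text
[ 0.6355 -0.1406  0.1184] [-3.8057  3.8795 11.4716] 0.02057519629556035 r 0.05013291537950507 th -3.552323464415379
1 [-0.   -0.01 -0.35]
2 [-0.    0.09 -0.68]
3 [-0.    0.31 -0.95]
4 [-0.    0.6  -1.14]
5 [-0.    0.94 -1.21]
6 [-0.    1.28 -1.17]
7 [-0.    1.59 -1.01]
8 [-0.    1.82 -0.75]
9 [ 0.    1.96 -0.43]
10 [ 0.    1.97 -0.08]
```

Emit:
apply_moves --increments '[{"xyz": [0, -0.01, -0.35], "rotation": [0, 0, 0], "gripper": 14}, {"xyz": [0, 0.09, -0.68], "rotation": [0, 0, 0], "gripper": 14}, {"xyz": [0, 0.31, -0.95], "rotation": [0, 0, 0], "gripper": 14}, {"xyz": [0, 0.6, -1.14], "rotation": [0, 0, 0], "gripper": 14}, {"xyz": [0, 0.94, -1.21], "rotation": [0, 0, 0], "gripper": 14}, {"xyz": [0, 1.28, -1.17], "rotation": [0, 0, 0], "gripper": 14}, {"xyz": [0, 1.59, -1.01], "rotation": [0, 0, 0], "gripper": 14}, {"xyz": [0, 1.82, -0.75], "rotation": [0, 0, 0], "gripper": 14}, {"xyz": [0, 1.96, -0.43], "rotation": [0, 0, 0], "gripper": 14}]'

```text
t: 14.18
tool_pos: [0.5351, -0.1355, 0.1186]
tool_rot: [-94.7, 89.9, -20.7]
ft_force: [8.6, -3.7, 1.4]
width: 0.0204
```

```bash
python3 circ.py .5855 -.1375 20 10
cat > pic.py <<'E'
import sys
from h import *
n=sys.argv[1]
cv2.imwrite(f"pics/s{n}.png",robot.camera("scene"));cv2.imwrite(f"pics/t{n}.png",robot.camera("top"))
crop(f"pics/t{n}.png",f"pics/t{n}d.png",225,120,273,156,16)
crop(f"pics/s{n}.png",f"pics/s{n}d.png",225,215,275,255,16)
E
python3 pic.py 7
```

```text
[ 0.5351 -0.1355  0.1186] [ 8.5598 -3.6519  1.3891] 0.02043747928220064 r 0.050449963723236485 th 177.72409311317264
1 [-0.    0.01  0.35]
2 [ 0.   -0.08  0.68]
3 [ 0.   -0.29  0.96]
4 [ 0.   -0.58  1.16]
5 [ 0.   -0.91  1.24]
6 [ 0.   -1.26  1.2 ]
7 [ 0.   -1.57  1.05]
8 [ 0.   -1.81  0.8 ]
9 [ 0.   -1.95  0.48]
10 [ 0.   -1.97  0.13]
```

View pics/t7d.png

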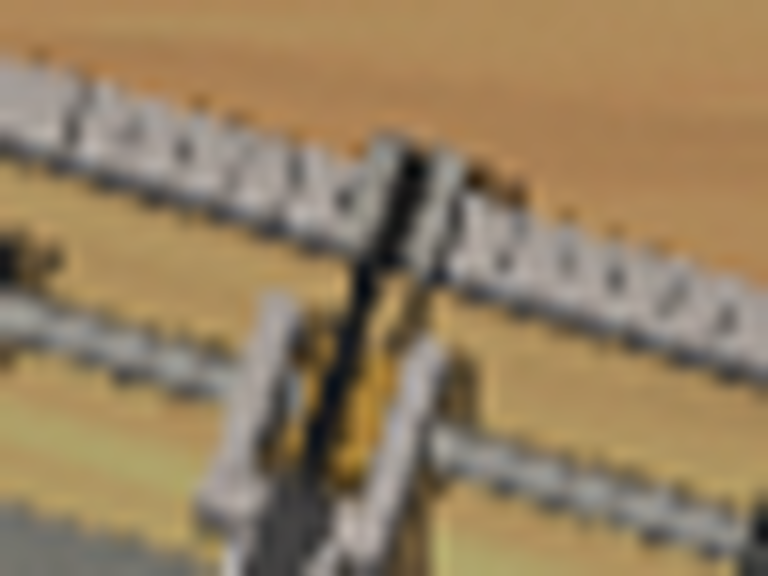

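View pics/s7d.png

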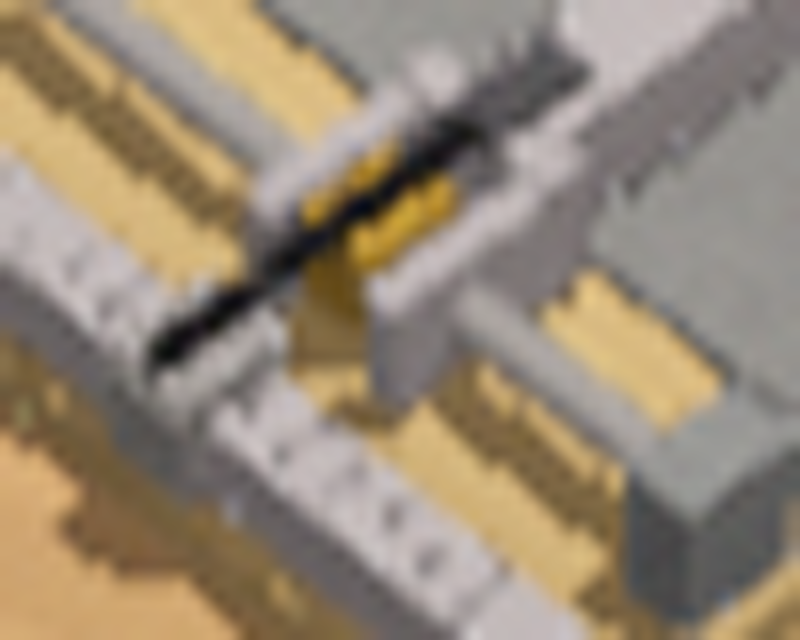

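Emit:
apply_moves --increments '[{"xyz": [0, 0.01, 0.35], "rotation": [0, 0, 0], "gripper": 14}, {"xyz": [0, -0.08, 0.68], "rotation": [0, 0, 0], "gripper": 14}, {"xyz": [0, -0.29, 0.96], "rotation": [0, 0, 0], "gripper": 14}, {"xyz": [0, -0.58, 1.16], "rotation": [0, 0, 0], "gripper": 14}, {"xyz": [0, -0.91, 1.24], "rotation": [0, 0, 0], "gripper": 14}, {"xyz": [0, -1.26, 1.2], "rotation": [0, 0, 0], "gripper": 14}, {"xyz": [0, -1.57, 1.05], "rotation": [0, 0, 0], "gripper": 14}, {"xyz": [0, -1.81, 0.8], "rotation": [0, 0, 0], "gripper": 14}, {"xyz": [0, -1.95, 0.48], "rotation": [0, 0, 0], "gripper": 14}, {"xyz": [0, -1.97, 0.13], "rotation": [0, 0, 0], "gripper": 14}]'

```text
t: 15.52
tool_pos: [0.6321, -0.1553, 0.1185]
tool_rot: [-13.7, 89.9, 60.4]
ft_force: [-1.3, 2.2, 8.9]
width: 0.0207
```

```bash
python3 circ.py .5855 -.1375 -20 10; python3 pic.py 8
```

```text
[ 0.6321 -0.1553  0.1185] [-1.2829  2.2413  8.948 ] 0.020714610379403062 r 0.04988221902463232 th -20.959651549159588
1 [0.   0.03 0.35]
2 [0.   0.17 0.66]
3 [0.   0.42 0.91]
4 [0.   0.73 1.05]
5 [0.   1.08 1.08]
6 [0.   1.42 0.99]
7 [0.   1.7  0.79]
8 [0.   1.9  0.51]
9 [-0.    1.99  0.18]
10 [-0.    1.96 -0.17]
```

View pics/t8d.png

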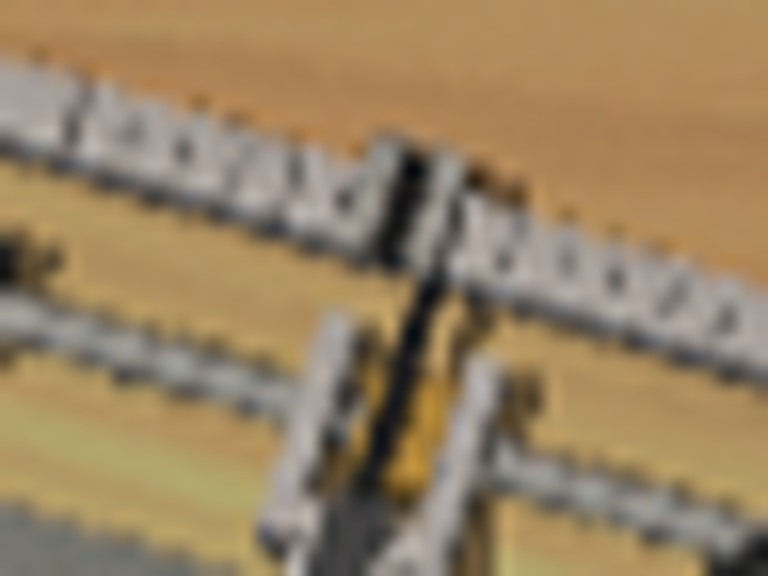

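View pics/s8d.png

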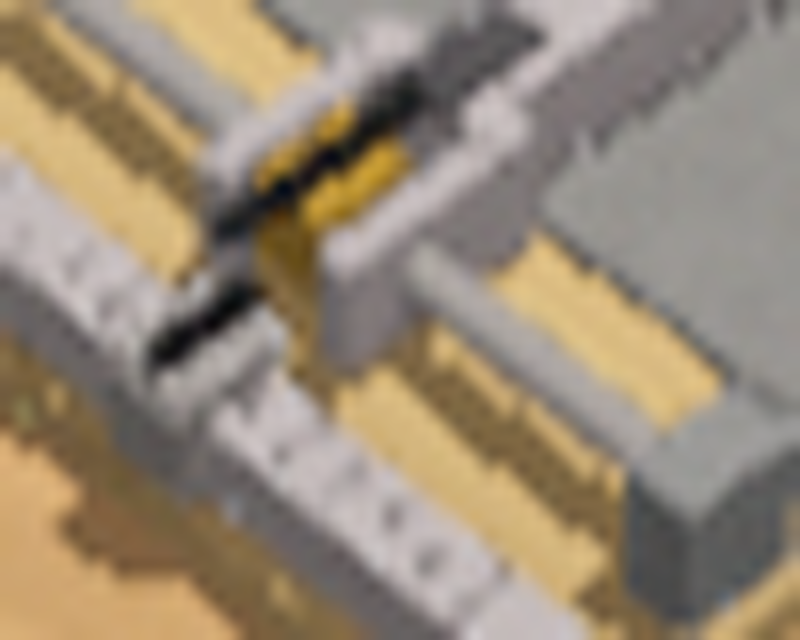

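Emit:
apply_moves --increments '[{"xyz": [0, 0.03, 0.35], "rotation": [0, 0, 0], "gripper": 14}, {"xyz": [0, 0.17, 0.66], "rotation": [0, 0, 0], "gripper": 14}, {"xyz": [0, 0.42, 0.91], "rotation": [0, 0, 0], "gripper": 14}, {"xyz": [0, 0.73, 1.05], "rotation": [0, 0, 0], "gripper": 14}, {"xyz": [0, 1.08, 1.08], "rotation": [0, 0, 0], "gripper": 14}, {"xyz": [0, 1.42, 0.99], "rotation": [0, 0, 0], "gripper": 14}, {"xyz": [0, 1.7, 0.79], "rotation": [0, 0, 0], "gripper": 14}, {"xyz": [0, 1.9, 0.51], "rotation": [0, 0, 0], "gripper": 14}, {"xyz": [0, 1.99, 0.18], "rotation": [0, 0, 0], "gripper": 14}]'

```text
t: 16.75
tool_pos: [0.5383, -0.1194, 0.1186]
tool_rot: [-29.2, 89.9, 44.9]
ft_force: [8.4, -0.4, 2.2]
width: 0.0205
```

```bash
python3 circ.py .5855 -.1375 -18 5
```

```text
[ 0.5383 -0.1194  0.1186] [ 8.3807 -0.406   2.1898] 0.02045944039180881 r 0.050587086993759876 th 159.03864281532464
1 [-0.   -0.03 -0.31]
2 [-0.   -0.15 -0.6 ]
3 [-0.   -0.35 -0.84]
4 [-0.   -0.62 -1.01]
5 [-0.   -0.92 -1.08]
```

Emit:
apply_moves --increments '[{"xyz": [0, -0.03, -0.31], "rotation": [0, 0, 0], "gripper": 14}, {"xyz": [0, -0.15, -0.6], "rotation": [0, 0, 0], "gripper": 14}, {"xyz": [0, -0.35, -0.84], "rotation": [0, 0, 0], "gripper": 14}, {"xyz": [0, -0.62, -1.01], "rotation": [0, 0, 0], "gripper": 14}, {"xyz": [0, -0.92, -1.08], "rotation": [0, 0, 0], "gripper": 14}, {"xyz": [0, -0.92, -1.08], "rotation": [0, 0, 0], "gripper": 14}]'

```text
t: 17.5
tool_pos: [0.5687, -0.1842, 0.1184]
tool_rot: [-16.7, 89.9, 57.3]
ft_force: [2.9, 2.1, 9.6]
width: 0.021
```

```bash
python3 circ.py .5855 -.1375 -18 5; python3 pic.py 9; python3 shot.py w9
```

```text
[ 0.5687 -0.1842  0.1184] [2.8916 2.0866 9.5954] 0.02095392984425054 r 0.04963316551801023 th -109.80040656846839
1 [ 0.   -0.31  0.02]
2 [ 0.   -0.6   0.14]
3 [ 0.   -0.83  0.35]
4 [ 0.   -0.99  0.62]
5 [ 0.   -1.06  0.92]
[ 0.5683 -0.1841  0.1185] 17.6 [-17.6797  89.916   56.353 ]
```

View pics/t9d.png

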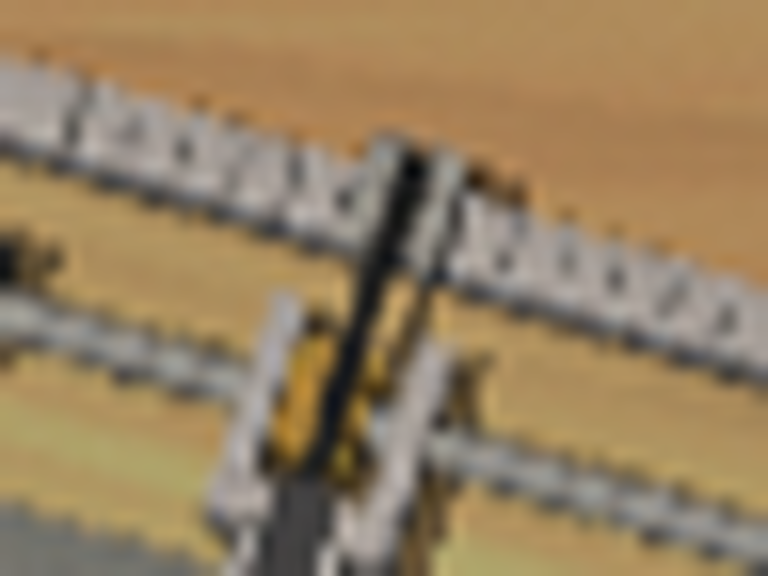

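View pics/s9d.png

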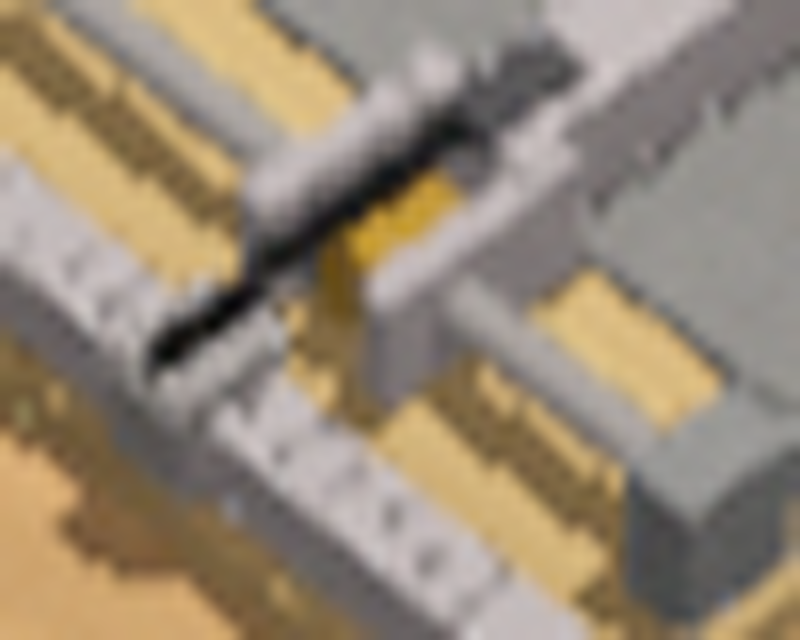

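View pics/w9b.png

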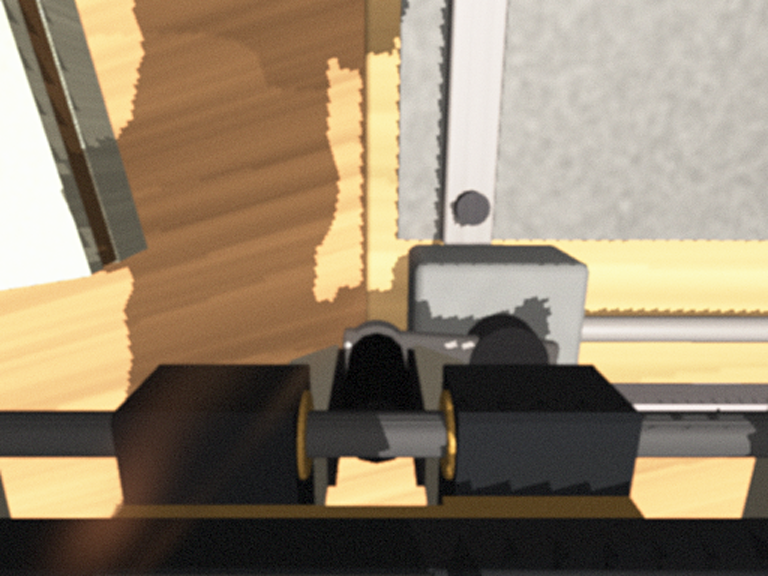

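Emit:
apply_moves --increments '[{"xyz": [0, 0, 0], "rotation": [0, 0, 0], "gripper": 40}, {"xyz": [0, 0, 0], "rotation": [0, 0, 0], "gripper": 40}, {"xyz": [-0.5, 0, 0], "rotation": [0, 0, 0], "gripper": 40}, {"xyz": [-1.3, 0, 0.3], "rotation": [0, 0, 0], "gripper": 40}, {"xyz": [-1.9, -0.3, 1.2], "rotation": [0, 0, 0], "gripper": 40}, {"xyz": [-2, -0.6, 2.2], "rotation": [0, 0, 0], "gripper": 40}, {"xyz": [-2, -0.8, 3.2], "rotation": [0, 0, 0], "gripper": 40}, {"xyz": [-2, -1.1, 4.2], "rotation": [0, 0, 0], "gripper": 40}, {"xyz": [-2, -1.1, 4.65], "rotation": [0, 0, 0], "gripper": 40}, {"xyz": [-2, -1.1, 4.65], "rotation": [0, 0, 0], "gripper": 40}]'

```text
t: 18.9
tool_pos: [0.6835, 0.0246, 0.2171]
tool_rot: [102.6, 89.9, 176.7]
ft_force: [-0.9, -0.7, 0.3]
width: 0.04
```

```bash
python3 shot.py w10
```

```text
[0.6835 0.0246 0.2171] 18.9 [102.5751  89.8747 176.7049]
```

View pics/w10b.png

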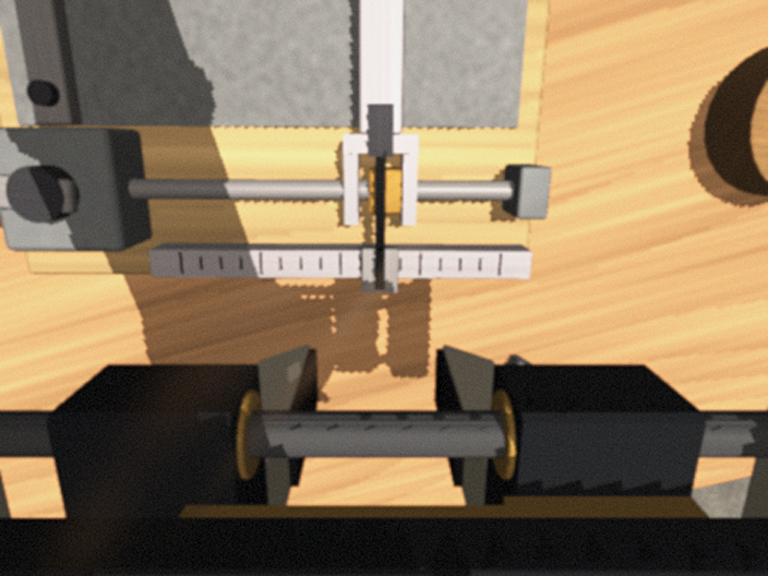

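Excellent view: the pointer and marker blade are about in line at column ~380; nut to the right (+y) in the gap. I'll measure precisely.

Run:
```python
from h import *
import pickle
m=pickle.load(open("w10.pkl","rb"))
x=np.array([.9603,-.279,0]); y=np.array([.279,.9603,0])
g=cv2.imread("pics/w10.png").max(2).astype(float)
for v in range(104,196,4):
    row=g[v,240:268]; w=np.clip(75-row,0,None)
    if w.sum()>0:
        u=240+(w*np.arange(28)).sum()/w.sum(); q=onz(m,u,v,.059); print(v,round(u,2),(q@x*1e3).round(1),(q@y*1e3).round(2),int(row.min()))
crop("pics/w10.png","pics/w10c.png",220,85,290,200,5)
```

```text
104 253.72 580.7 215.29 59
108 253.28 584.0 214.95 38
112 252.98 587.2 214.72 37
116 252.95 590.5 214.72 35
120 252.9 593.8 214.71 35
124 252.78 597.2 214.64 34
128 252.69 600.5 214.58 36
132 252.71 603.9 214.63 32
136 252.7 607.3 214.64 32
140 252.65 610.8 214.63 29
144 253.24 614.2 215.16 32
148 252.94 617.7 214.93 27
152 253.03 621.2 215.04 24
156 252.69 624.7 214.77 29
160 252.86 628.2 214.95 22
164 252.14 631.8 214.34 23
168 252.46 635.4 214.65 25
172 252.42 639.0 214.64 33
176 252.25 642.7 214.52 29
180 252.06 646.3 214.37 47
184 252.24 650.0 214.56 54
188 252.56 653.7 214.88 59
192 253.71 657.4 215.95 67
```

View pics/w10c.png

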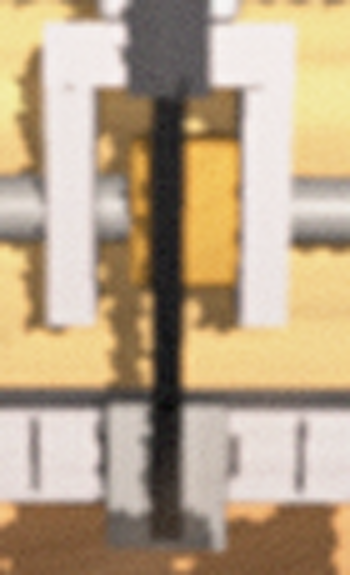

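Run:
```python
from h import *
cv2.imwrite("pics/s11.png",robot.camera("scene"));s=robot.sense();print(s['t'],s['ft_force'],s['joint_velocities'])
crop("pics/s11.png","pics/s11c.png",130,130,430,300,2)
```

```text
19.0 [ 0.0796 -0.6688  0.3753] [ 0.9863 -0.6406  0.6057  0.2372 -0.0125 -0.0146  0.0169]
```

View pics/s11c.png

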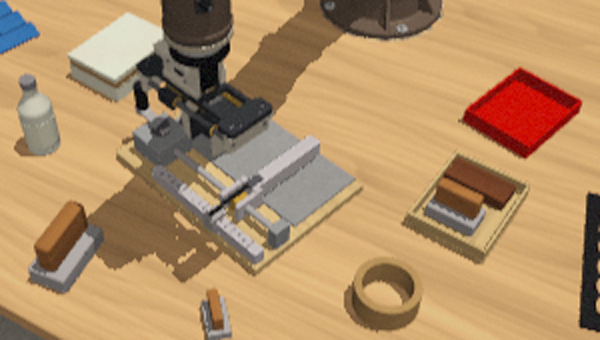

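The weight stands upright in the tray beside the offcut. The bottle and tape are in place, the crank is free and the robot touches nothing. I'm handing the job in.

```bash
python3 -c "
from bench import robot
print(robot.finish_job())"
```

```text
the job is handed in; nothing more can be done
None
```

I moved the weight into the tray, wound the fence past the marker and back using only the crank, then let go and handed the job in at about 19 s of the 72 s allowed.

- **Weight:** I lowered it onto the bare tray floor until it touched, then released it. The last scene picture shows it upright beside the offcut.
- **Overshoot:** the pointer went about 12 mm past the marker. That figure comes from the crank angles. Rough readings from the top and scene pictures gave 12.5 and 15 mm, all above the 10 mm needed.
- **Final position:** I wound back about 271°. The close wrist picture shows the pointer and marker blade level to about 0.2–0.3 mm, with the nut against the lug away from the gearbox, so the slack is taken up in the return direction.
- **Disagreement:** the top and scene cameras differed by a few millimetres on the pointer offset because of their coarse pixels. I relied on the wrist view instead.
- **Surroundings:** the hand was clear of everything, and the bottle, tape and offcut looked unmoved in the last scene picture. The marker looked unmoved in the pictures as well. I judged these by eye and did not measure them.

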